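# Wedge a relief block up to the gauge of a proofing press

## Task

Pick up the wooden wedge by its orange grip and slide its thin end, flat side down, into the slot under the bed of the little green press. Drive it in until the relief block on the bed has risen to the red spring foot of the height gauge and pushes that foot up by 1 to 2 mm, without forcing it, then let go so that the wedge alone keeps it there. Only the wedge may do the lifting: do not touch the block, the bed or the gauge, and leave the two ink bottles and the eraser alone.

Things in the scene. Friction and masses are not known exactly. Their poses are not given: they have to be found in the camera images.
- press: Green proofing press, fixed to the table. Origin: at table level under the middle of the bed, on the slot's centre line. +x: the way the wedge goes in; z up. Base plate 305 x 110 mm, x from -190 to +115 mm, its top (the slot floor) at z = 6 mm. Two 91 mm columns at x = 36, y = +-44 mm.
- slot (a point): Point on the slot floor straight below the bed's shoe, at x = -46, z = 6 mm of the press; axes as the press. The slot runs along x between steel rails 12 mm high with inner faces at y = +-23 mm, from 64 mm before this point; before that they flare to about 62 mm apart at the mouth, 109 mm before it. The thin end can go 130 mm past this point, more than the job needs.
- bed: Aluminium bed that rises straight up on the columns; its origin coincides with the press origin when it is down and rises with it (at most 24 mm). Plate 100 x 104 mm, x from -50 to +50 mm, z 28 to 36 mm. The wedge lifts it by a round steel shoe, 36 mm wide, at x = -46 mm, whose underside is 12 mm above the slot floor when the bed is down.
- block: Relief printing block, 80 x 70 x 22 mm, pale wood with a red-brown face, lying in the rim of the bed and rising with it. Origin: centre of its underside, 36 mm above the table when the bed is down (its top then at 58 mm). Bed and block together weigh about 0.68 to 0.85 kg.
- gauge: Gauge: post (x = 98 mm, 121 mm high), blue arm, and below it a red sprung foot, 20 mm across, over the block's middle. Its origin is the press origin and tells nothing of the foot's height: the arm is clamped anew each time, the foot 2.5 to 9.5 mm above the block while the bed is down, which is not reported and must be seen or felt. The foot's spring takes 6 N per mm from first touch.
- wedge: Waxed wooden wedge, 160 x 42 mm, 0.25 kg, flat below. Origin: centre of its underside; +x to the thin end (5 mm thick, x = +80 mm); 31.7 mm thick at the tail (x = -80 mm): it rises 1 in 6, is 12 mm thick 42 mm behind the tip. It slides with friction 0.2 to 0.3 and stays where it is left under load; driving it, held from above, takes about 1 to 1.3 N for each N it lifts.
- wedge_tip (a point): Bottom edge of the wedge's thin end, in the middle; axes as the wedge.
- wedge_grip (a point): Point in the wedge's orange upright grip, 56 mm above the underside, at x = -66 mm of the wedge. The grip is 28 mm (x) by 18 mm (y) and reaches from the wedge's top face, 29 mm, up to 78 mm above the underside. Axes as the wedge.
- red_ink: Ink bottle with red ink, 36 mm diameter, 73 mm high; origin at the centre of its underside. Leave alone.
- green_ink: Ink bottle with green ink, 36 mm diameter, 73 mm high; origin at the centre of its underside. Leave alone.
- rubber: Eraser in a blue sleeve, 21 x 42 x 13 mm, lying on the table; origin at the centre of its underside. Leave alone.

How it is judged:
By the outcome, as a careful person would: the job done as asked, in the order asked, and still so for the second after the job is handed in, with the robot touching nothing.
It also fails if it takes over 69 s, if anything falls off the work surface, if the arm or the gripper's body presses on something with over 40 N, if the wrist force passes 120 N, or if a joint passes its speed limit or range.

## Robot

A 6-joint arm with a two-finger parallel gripper is mounted at the origin on a cart in front of the work surface, level with it; the furniture and walls round the work are solid. World frame = base frame: x ahead of the robot, y to its left, z up, the work surface at z = 0. Lengths are in mm, angles in rad, forces in N, time in s.
With the tool pointing down it reaches from about 300 to 775 mm from the base axis. Payload 14.6 kg.
Tool frame: the origin (TCP) lies at the centre of the arm's flange, where the gripper is bolted on; the fingertips stand 199 mm ahead of it and the grasp point (between the pads) lies 180 mm ahead of it; z points along the fingers, y is the line along which they close (so a half turn about z gives the same grasp; the last joint's range is limited). The gripper opens to 94 mm and grips with 3 to 60 N. Pads are 16 mm wide; open, the fingers measure 119 mm over their backs; the gripper's body (75 mm by 177 mm) begins 78 mm behind the grasp point.
Start: joints at [1.226, 0.3, 1.521, -0, 1.321, -0.067], TCP at [150.83, 528.905, 404.646] pointing down, gripper open.
Joint ranges: [-3.03, 3.03], [-0.79, 2.21], [0.23, 2.52], [-1.04, 4.18], [0, 3.07], [-2.55, 2.55]. Speed limits (rad/s): [2.22, 2.22, 2.57, 3.14, 3.14, 3.14].

## Interface

Orientations are given as [roll, pitch, yaw] about the fixed x, y, z axes, in that order (R = Rz(yaw) Ry(pitch) Rx(roll)).
In Python, from cell import manip, optics, workorder gives the robot as it stands.
- The arm moves only by the tool step_arm, never from a script. Its argument "increments" is a list that holds one entry, the list of rows, each a list of 7 numbers: the turn, a rotation vector about the tool's x, y, z as a fraction of full scale, then the shift along the tool's x, y, z as a fraction of full scale, then the closure, from -1 (fully open) to 1 (shut). In form: [[[wx, wy, wz, tx, ty, tz, fingers], ...]]. A call has 1 to 5 rows; each row shifts and turns the commanded pose from where the row before left it, along the tool's axes as they then stand; what a row does not reach is not made up. Full scale, the value 1, is 40 mm for a shift and 45 degrees for a turn. A row lasts 1/10 s, in which the tool goes at most 50 mm and 8.59 degrees, less where a joint would pass 70% of its speed; a pose out of reach is approached as far as the arm can. A call with a number of a shift or a turn outside -1 to 1 is refused whole. A call with a gripper value outside its range is refused whole. The fingers move at their own pace and stop on an object; "newtons" is the grip in N (left out, the last holds). Time passes only in rows, so rows that do not move let the fingers close. It gives the time, the measured TCP pose, the force, the opening and the grip force at its end, in the units of the state.
- manip.read_state(): the state, without advancing time (a new reading comes with each control period).
- optics.camera(name): name is "scene" or "side" or "wrist"; returns a dict with "frame" (420x560x3 uint8, red, green, blue), "range_z" (420x560 float32, mm along the optical axis (not along the pixel's ray), 0 where there is no reading), "mtx" (3x3 intrinsics, pixels), "cam_to_world" (4x4, takes a point from camera to world coordinates). Camera axes: x right, y down, z forward; pixel columns grow to the right and rows downward; lengths in mm; the calibration is good to about 2 mm. A picture is of the moment at which its call begins.
- workorder.sign_off(): hands the job in; it is judged then, once.
The state is a dict: "clock": time; "joints": joint angles; "qd": joint speeds; "effort": joint torques, N m; "eef_pos": TCP position; "eef_rot": TCP orientation; "wrist_force": force on the tool from outside, world axes, zero at the start; "moment": the same for the moment, N m; "finger_gap": finger opening in mm; "finger_force": force on a finger pad.
Only numpy, scipy, OpenCV 4.12 (cv2) and the standard library are available. Lean on these libraries where they do the work, as an engineer would, in place of code of your own. Each camera call takes 0.05 s, during which the arm holds its last target. There are 200 camera calls.

## Working session

There is one attempt and no reset: what is moved stays moved. The work goes in short steps, Python scripts to look and compute and a tool call to move; the robot and the scene stay as the last step left them, time stands still between calls to the robot, and variables do not carry over. Pictures are saved under pics/ and viewed, at most 10 in all, crops included, and the job is handed in when it is done.

Besides the shell and the picture viewer there is one more tool, called after "Request:" by a JSON object that holds its "fn" and its "kwargs", one argument or row to a line. step_arm: Moves the arm, as the interface text tells. Its arguments: {"type":"object","properties":{"increments":{"type":"array","items":{"type":"array","items":{"type":"array","items":{"type":"number"}}}},"newtons":{"type":"number"}},"required":["increments"]}

```bash
mkdir -p pics; cat > h.py <<'E'
import numpy as np, cv2
from cell import manip, optics, workorder
def grab(n,tag=None):
    c=optics.camera(n)
    if tag: cv2.imwrite(f'pics/{tag}.png',c['frame'][:,:,::-1])
    np.savez(f'{tag or n}.npz',**c)
    return c
def pts(c):
    z=c['range_z']; v,u=np.mgrid[:z.shape[0],:z.shape[1]]
    K=c['mtx']; P=np.stack([(u-K[0,2])/K[0,0]*z,(v-K[1,2])/K[1,1]*z,z,np.ones_like(z)],-1)
    return (P@c['cam_to_world'].T)[...,:3]
E
python3 - <<'E'
from h import *
ims=[grab(n,n+'0') for n in('scene','side')]
cv2.imwrite('pics/a.png',ims[0]['frame'][:,:,::-1]);
for c in ims: print(c['cam_to_world'].round(2),c['mtx'].round(1))
s=manip.read_state();print(s)
E
```

```text
[[ 7.4000e-01 -3.1000e-01  5.9000e-01  4.9770e+01]
 [-6.7000e-01 -3.6000e-01  6.5000e-01 -4.8269e+02]
 [ 1.0000e-02 -8.8000e-01 -4.7000e-01  4.7115e+02]
 [ 0.0000e+00  0.0000e+00  0.0000e+00  1.0000e+00]] [[534.8   0.  279. ]
 [  0.  534.8 215.9]
 [  0.    0.    1. ]]
[[ 1.0000e+00 -1.0000e-02  6.0000e-02  5.0814e+02]
 [-6.0000e-02 -3.4000e-01  9.4000e-01 -7.7448e+02]
 [ 1.0000e-02 -9.4000e-01 -3.4000e-01  3.7701e+02]
 [ 0.0000e+00  0.0000e+00  0.0000e+00  1.0000e+00]] [[468.6   0.  274.5]
 [  0.  468.6 208.1]
 [  0.    0.    1. ]]
{'clock': 0.1, 'joints': array([ 1.22640491e+00,  3.00385856e-01,  1.52151734e+00, -8.92061333e-06,
        1.32065306e+00, -6.65788202e-02]), 'qd': array([ 0.0018792 , -0.00180422, -0.00026506, -0.00035061,  0.00177177,
       -0.00011417]), 'effort': array([ 7.97738685e-04, -5.32644546e+01, -3.53282368e+01,  7.09677231e-02,
        2.35155568e-02, -2.32076314e-05]), 'eef_pos': array([150.82080913, 528.88484402, 404.15994771]), 'eef_rot': array([-3.14063061e+00, -5.54863812e-05,  2.86378224e+00]), 'wrist_force': array([0.00318055, 0.00866511, 0.59962451]), 'moment': array([ 0.00688206,  0.01010865, -0.01122224]), 'finger_force': 0.0, 'finger_gap': 93.76432386156068}
```

View pics/scene0.png

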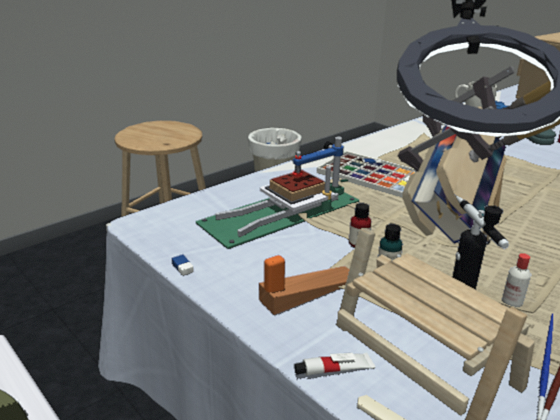

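View pics/side0.png

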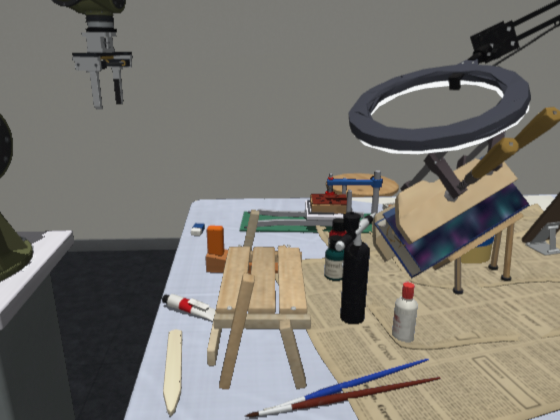

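The scene view shows the wedge at (300,287) with its orange grip at (274,272). The press is at about (275,205), with its mouth to the lower left, and the bottles are at (360,225) and (390,242). A wooden bench stands beside the wedge's thin end, and a ring lamp hangs at the upper right.

```bash
cat > m.py <<'E'
from h import *
for t in('scene0','side0'):
    c=dict(np.load(t+'.npz')); P=pts(c); h=cv2.cvtColor(c['frame'],cv2.COLOR_RGB2HSV).astype(int); H,S,V=h[...,0],h[...,1],h[...,2]
    ok=c['range_z']>0
    print(t)
    def show(n,m):
        k,l,st,_=cv2.connectedComponentsWithStats((m&ok).astype(np.uint8))
        for i in range(1,k):
            if st[i,4]>25:
                p=P[l==i]; pl=np.percentile(p,[2,50,98],axis=0).round(0)
                print(n,st[i].tolist(),pl.tolist())
    inb=(P[...,2]>-5)&(P[...,2]<150)&(P[...,0]>200)
    show('orange',(H>4)&(H<12)&(S>195)&(V>120)&inb)
    show('wood',(H>4)&(H<16)&(S>120)&(V>60)&inb)
    show('green',(H>65)&(H<85)&(S>120)&(V>50)&inb)
    show('red',((H<4)|(H>175))&(S>140)&(V>90)&inb)
    show('blue',(H>100)&(H<125)&(S>150)&(V>50)&inb)
    # green plate fit
    m=(H>65)&(H<85)&(S>120)&ok&(abs(P[...,2]-6)<5)&(P[...,1]>250)
    if m.sum()>20:
        r=cv2.minAreaRect(P[m][:,:2].astype(np.float32)); print('plate',r,np.median(P[m][:,2]))
    m=ok&(H>4)&(H<16)&(S>120)&(P[...,2]>1)&(P[...,2]<90)
    k,l,st,ce=cv2.connectedComponentsWithStats(m.astype(np.uint8)); i=1+st[1:,4].argmax(); 
    print('wedgerect',cv2.minAreaRect(P[l==i][:,:2].astype(np.float32)),st[i])
    if t=='scene0':
        for uv in [(198,222),(231,242),(358,202),(262,311),(260,288),(352,270),(297,160),(303,158),(285,262)]: print(uv,P[uv[1],uv[0]].round(1),h[uv[1],uv[0]])
E
python3 m.py
```

```text
scene0
wood [440, 139, 13, 5, 51] [[855.0, -33.0, 143.0], [863.0, -20.0, 146.0], [871.0, -11.0, 150.0]]
wood [384, 177, 14, 6, 46] [[904.0, 107.0, 8.0], [915.0, 121.0, 10.0], [923.0, 131.0, 12.0]]
wood [378, 181, 14, 6, 40] [[877.0, 101.0, 8.0], [886.0, 114.0, 10.0], [894.0, 126.0, 12.0]]
wood [260, 256, 89, 58, 2690] [[440.0, -62.0, 3.0], [475.0, -40.0, 20.0], [581.0, -17.0, 77.0]]
wood [545, 376, 15, 33, 80] [[558.0, -372.0, 6.0], [578.0, -367.0, 8.0], [612.0, -359.0, 10.0]]
red [383, 165, 12, 5, 31] [[955.0, 153.0, 6.0], [968.0, 166.0, 9.0], [977.0, 176.0, 11.0]]
red [292, 171, 15, 7, 59] [[679.0, 162.0, 57.0], [687.0, 169.0, 70.0], [723.0, 188.0, 74.0]]
red [371, 173, 12, 5, 27] [[900.0, 141.0, 7.0], [910.0, 152.0, 9.0], [916.0, 167.0, 11.0]]
red [392, 173, 12, 5, 27] [[936.0, 112.0, 6.0], [945.0, 122.0, 9.0], [952.0, 140.0, 12.0]]
red [275, 175, 41, 15, 138] [[651.0, 139.0, 56.0], [672.0, 158.0, 58.0], [712.0, 200.0, 60.0]]
red [365, 178, 12, 4, 28] [[874.0, 136.0, 6.0], [883.0, 148.0, 9.0], [886.0, 157.0, 11.0]]
red [352, 217, 19, 8, 83] [[659.0, -12.0, 46.0], [666.0, -5.0, 49.
[... 2432 characters left out ...]
, 298, 13, 15, 112] [[411.0, -181.0, 7.0], [420.0, -173.0, 13.0], [427.0, -160.0, 17.0]]
blue [328, 177, 54, 10, 246] [[686.0, 147.0, 91.0], [744.0, 158.0, 98.0], [792.0, 166.0, 103.0]]
blue [503, 195, 11, 10, 31] [[929.0, -82.0, 130.0], [937.0, -78.0, 135.0], [947.0, -71.0, 142.0]]
blue [195, 224, 9, 4, 28] [[405.0, 130.0, 9.0], [414.0, 142.0, 12.0], [421.0, 149.0, 13.0]]
blue [480, 238, 13, 8, 39] [[924.0, -42.0, 38.0], [937.0, -38.0, 42.0], [950.0, -30.0, 47.0]]
blue [306, 360, 120, 39, 525] [[576.0, -361.0, 5.0], [630.0, -342.0, 7.0], [716.0, -309.0, 9.0]]
wedgerect ((460.2328796386719, -32.56432342529297), (42.304298400878906, 32.62586975097656), 81.58351135253906) [206 226  22  46 770]
```

```bash
cat > m2.py <<'E'
from h import *
for t in('scene0','side0'):
    c=dict(np.load(t+'.npz')); P=pts(c); h=cv2.cvtColor(c['frame'],cv2.COLOR_RGB2HSV).astype(int); H,S,V=h[...,0],h[...,1],h[...,2]
    ok=c['range_z']>0
    print(t)
    m=(H>60)&(H<95)&(S>80)&ok&(abs(P[...,2]-6)<5)&(P[...,1]>60)&(P[...,0]<830)
    k,l,st,ce=cv2.connectedComponentsWithStats(cv2.dilate(m.astype(np.uint8),np.ones((9,9)))); i=1+st[1:,4].argmax()
    q=P[m&(l==i)]; r=cv2.minAreaRect(q[:,:2].astype(np.float32)); print('plate',r,cv2.boxPoints(r).round().tolist(),np.median(q[:,2]),len(q))
    m=(H>100)&(H<125)&(S>140)&ok&(P[...,2]>85)&(P[...,2]<110)&(P[...,1]>100)&(P[...,0]<830)&(P[...,0]>640)
    q=P[m&(P[...,2]>97)]; print('arm',cv2.minAreaRect(q[:,:2].astype(np.float32)),len(q))
    m=((H<10)|(H>175))&(S>90)&ok&(abs(P[...,2]-58)<2)&(P[...,1]>100)&(P[...,0]<800)
    print('blocktop',cv2.minAreaRect(P[m][:,:2].astype(np.float32)),m.sum())
    m=(H>4)&(H<16)&(S>120)&ok&(abs(P[...,2]-78)<3)&(P[...,0]<500)&(P[...,1]>-80)
    print('griptop',cv2.minAreaRect(P[m][:,:2].astype(np.float32)),m.sum(),np.median(P[m][:,2]))
    a=ok&(P[...,0]>380)&(P[...,0]<640)&(P[...,1]>-140)&(P[...,1]<130)&(P[...,2]>84)&(P[...,2]<330)
    if a.any(): print('tall',np.percentile(P[a],[0,5,50,95,100],axis=0).round().tolist(),a.sum())
E
python3 m2.py
```

```text
scene0
plate ((650.6055908203125, 172.7892303466797), (109.4758529663086, 305.9845886230469), 84.80034637451172) [[493.0, 132.0], [798.0, 104.0], [808.0, 213.0], [503.0, 241.0]] 5.935457304159485 2150
arm ((734.9515380859375, 163.5586395263672), (23.18846321105957, 110.52400970458984), 88.01377868652344) 202
blocktop ((713.7767333984375, 165.58599853515625), (64.82112121582031, 129.70277404785156), 83.7475357055664) 512
griptop ((454.1468505859375, -29.79375648498535), (14.030572891235352, 24.20522689819336), 80.3017578125) 112 77.35208357367839
tall [[497.0, -140.0, 84.0], [505.0, -136.0, 87.0], [513.0, -130.0, 114.0], [524.0, -119.0, 140.0], [566.0, -117.0, 141.0]] 741
side0
plate ((580.140625, 174.09799194335938), (104.6314697265625, 158.3312225341797), 83.84008026123047) [[496.0, 131.0], [653.0, 114.0], [664.0, 218.0], [507.0, 235.0]] 5.759411845691147 517
arm ((741.3267822265625, 170.5924835205078), (37.815879821777344, 111.1928939819336), 81.93984985351562) 169
blocktop ((689.7080688476562, 168.42047119140625), (70.70802307128906, 75.31183624267578), 85.39128112792969) 324
griptop ((456.9083251953125, -32.265594482421875), (13.95657730102539, 24.994850158691406), 86.81307983398438) 63 77.03096906677575
tall [[505.0, -140.0, 85.0], [508.0, -139.0, 90.0], [517.0, -137.0, 117.0], [526.0, -127.0, 140.0], [567.0, -121.0, 142.0]] 340
```

```bash
cat >> h.py <<'E'
from scipy.spatial.transform import Rotation as R
def go(p,yaw):
    s=manip.read_state(); r=R.from_euler('xyz',s['eef_rot']); t=R.from_euler('xyz',[np.pi,0,yaw])
    print('t',s['clock'],'pos',s['eef_pos'].round(1),'rot',s['eef_rot'].round(4),'F',s['wrist_force'].round(1),'gap',round(s['finger_gap'],1),round(s['finger_force'],1))
    print('turn/45deg',((r.inv()*t).as_rotvec()/np.radians(45)).round(4),'shift/40 after turn',(t.inv().apply(np.array(p)-s['eef_pos'])/40).round(3))
E
python3 - <<'E'
from h import *
c=dict(np.load('scene0.npz'));P=pts(c);ok=c['range_z']>0
a=ok&(P[...,2]>130)&(P[...,0]<1200)&(P[...,0]>250)&(abs(P[...,1])<600)
for lo in range(150,700,60):
    b=a&(P[...,2]>lo)&(P[...,2]<lo+60)
    if b.sum()>20: print(lo,np.percentile(P[b],[1,50,99],axis=0).round().tolist(),b.sum())
go([454.2,-30,330],np.radians(171.2))
E
```

```text
150 [[632.0, -235.0, 150.0], [815.0, -85.0, 165.0], [915.0, 57.0, 208.0]] 2389
210 [[662.0, -224.0, 212.0], [712.0, -150.0, 256.0], [918.0, -14.0, 270.0]] 4368
270 [[665.0, -220.0, 270.0], [783.0, -82.0, 307.0], [915.0, -0.0, 329.0]] 4753
330 [[794.0, -125.0, 330.0], [866.0, -29.0, 339.0], [939.0, 28.0, 372.0]] 1757
t 0.1 pos [150.8 528.9 404.2] rot [-3.1406e+00 -1.0000e-04  2.8638e+00] F [0.  0.  0.6] gap 93.8 0.0
turn/45deg [-1.200e-03 -1.000e-04 -1.582e-01] shift/40 after turn [ -9.633 -12.647   1.854]
```

Request:
{"fn": "step_arm", "kwargs": {
  "increments": [
    [[0,0,-0.158,0,0,0,-1],[0,0,0,-0.6,-0.79,0,-1],[0,0,0,-0.6,-0.79,0,-1],[0,0,0,-0.6,-0.79,0,-1],[0,0,0,-0.6,-0.79,0,-1]]
  ]
}}

```text
clock: 0.6
eef_pos: [226.7, 387.9, 404.4]
eef_rot: [-3.141, -0.0, 2.988]
wrist_force: [1.1, 0.6, 0.6]
finger_gap: 94.0
finger_force: 0.0
```

Request:
{"fn": "step_arm", "kwargs": {
  "increments": [
    [[0,0,0,-0.6,-0.79,0,-1],[0,0,0,-0.6,-0.79,0,-1],[0,0,0,-0.6,-0.79,0,-1],[0,0,0,-0.6,-0.79,0,-1],[0,0,0,-0.6,-0.79,0,-1]]
  ]
}}

```text
clock: 1.1
eef_pos: [321.1, 213.3, 404.6]
eef_rot: [3.142, 0.0, 2.988]
wrist_force: [0.6, 0.4, -0.3]
finger_gap: 94.1
finger_force: 0.0
```

Request:
{"fn": "step_arm", "kwargs": {
  "increments": [
    [[0,0,0,-0.6,-0.79,0.2,-1],[0,0,0,-0.6,-0.79,0.2,-1],[0,0,0,-0.6,-0.79,0.2,-1],[0,0,0,-0.6,-0.79,0.2,-1],[0,0,0,-0.6,-0.79,0.2,-1]]
  ]
}}

```text
clock: 1.6
eef_pos: [415.5, 38.6, 364.3]
eef_rot: [3.142, -0.0, 2.988]
wrist_force: [1.0, 1.1, 1.3]
finger_gap: 93.9
finger_force: 0.0
```

```bash
python3 - <<'E'
from h import *
go([454.2,-30,330],np.radians(171.2))
c=grab('wrist','wr1')
E
```

```text
t 1.6 pos [415.5  38.6 364.3] rot [ 3.1416 -0.      2.9878] F [1.  1.1 1.3] gap 93.9 0.0
turn/45deg [ 0.     -0.     -0.0003] shift/40 after turn [-1.218 -1.547  0.857]
```

View pics/wr1.png

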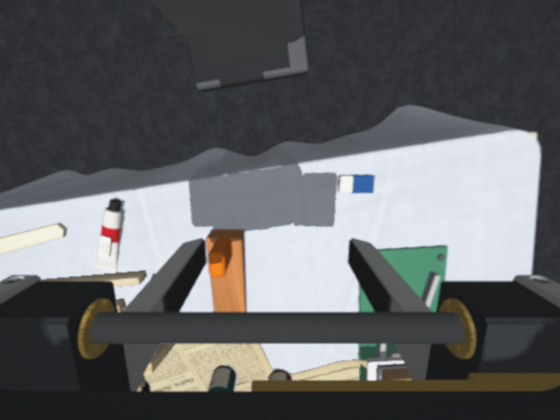

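The wrist view shows the wedge at (228,270), its grip at (217,260), the eraser at (357,184) and the press mouth at (410,280). I'll move over the grip and measure once more.

Request:
{"fn": "step_arm", "kwargs": {
  "increments": [
    [[0,0,0,-0.61,-0.77,0.4,-1],[0,0,0,-0.61,-0.78,0.4,-1],[0,0,0,0,0,0,-1]]
  ]
}}

```text
clock: 1.95
eef_pos: [454.8, -31.2, 330.5]
eef_rot: [-3.141, -0.003, 2.985]
wrist_force: [-0.4, 0.2, 0.1]
finger_gap: 94.2
finger_force: 0.0
```

```bash
python3 - <<'E'
from h import *
c=grab('wrist','wr2');P=pts(c); h=cv2.cvtColor(c['frame'],cv2.COLOR_RGB2HSV).astype(int); H,S,V=h[...,0],h[...,1],h[...,2]
ok=c['range_z']>0
m=ok&(H>4)&(H<16)&(S>120)&(P[...,0]<640)&(abs(P[...,1])<110)
g=m&(abs(P[...,2]-78)<4);print('grip',cv2.minAreaRect(P[g][:,:2].astype(np.float32)),g.sum())
g=m&(P[...,2]>1)&(P[...,2]<36);print('wedge',cv2.minAreaRect(P[g][:,:2].astype(np.float32)),g.sum(),np.percentile(P[g],[1,99],axis=0).round())
go([454.2,-30,244],np.radians(171.2))
E
```

```text
grip ((457.9989929199219, -28.69631576538086), (17.08945083618164, 26.97191619873047), 81.55590057373047) 553
wedge ((512.8084716796875, -37.30556106567383), (39.56821060180664, 138.7823486328125), 81.08040618896484) 3323 [[443. -63.   8.]
 [580. -10.  31.]]
t 2.0 pos [454.2 -29.7 331.4] rot [-3.1416e+00 -2.6000e-03  2.9851e+00] F [-0.4 -0.7  0.3] gap 93.9 0.0
turn/45deg [-0.     -0.0033 -0.0036] shift/40 after turn [-2.000e-03 -6.000e-03  2.186e+00]
```

Request:
{"fn": "step_arm", "kwargs": {
  "increments": [
    [[0,0,0,-0.045,0,0.6,-1],[0,0,0,0,0,0.6,-1],[0,0,0,0,0,0.6,-1],[0,0,0,0,0,0.39,-1],[0,0,0,0,0,0,-1]]
  ]
}}

```text
clock: 2.5
eef_pos: [455.0, -27.9, 243.9]
eef_rot: [3.142, -0.003, 2.989]
wrist_force: [0.9, 0.9, 1.4]
finger_gap: 94.1
finger_force: 0.0
```

Request:
{"fn": "step_arm", "kwargs": {
  "newtons": 50,
  "increments": [
    [[0,0,0,0,0,0,1],[0,0,0,0,0,0,1],[0,0,0,0,0,0,1],[0,0,0,0,0,0,1],[0,0,0,0,0,0,1]]
  ]
}}

```text
clock: 3.0
eef_pos: [455.7, -28.7, 245.4]
eef_rot: [-3.142, 0.001, 2.988]
wrist_force: [-0.5, -0.4, 0.4]
finger_gap: 57.3
finger_force: 0.0
```

Request:
{"fn": "step_arm", "kwargs": {
  "increments": [
    [[0,0,0,0,0,0,1],[0,0,0,0,0,0,1],[0,0,0,0,0,0,1],[0,0,0,0,0,0,1]]
  ]
}}

```text
clock: 3.4
eef_pos: [455.7, -28.8, 245.0]
eef_rot: [3.142, -0.0, 2.988]
wrist_force: [0.2, 0.3, 0.9]
finger_gap: 25.5
finger_force: 0.0
```

Request:
{"fn": "step_arm", "kwargs": {
  "increments": [
    [[0,0,0,0,0,0,1],[0,0,0,0,0,0,1],[0,0,0,0,0,0,1],[0,0,0,0,0,-0.5,1],[0,0,0,0,0,-0.5,1]]
  ]
}}

```text
clock: 3.9
eef_pos: [455.4, -28.7, 285.0]
eef_rot: [-3.142, -0.002, 2.988]
wrist_force: [1.0, 0.1, -2.6]
finger_gap: 17.8
finger_force: 50.0
```

Request:
{"fn": "step_arm", "kwargs": {
  "increments": [
    [[0,0,0,0,0,-0.5,1],[0,0,0,0,0,0,1]]
  ]
}}

```text
clock: 4.1
eef_pos: [455.9, -28.8, 306.8]
eef_rot: [3.142, 0.003, 2.988]
wrist_force: [0.1, -0.4, -2.9]
finger_gap: 17.7
finger_force: 50.0
```

```bash
python3 - <<'E'
from h import *
c=grab('scene','sc2');P=pts(c); h=cv2.cvtColor(c['frame'],cv2.COLOR_RGB2HSV).astype(int); H,S,V=h[...,0],h[...,1],h[...,2]
ok=c['range_z']>0
m=ok&(H>4)&(H<16)&(S>120)&(P[...,0]<640)&(abs(P[...,1])<110)&(P[...,0]>400)&(P[...,2]>10)
k,l,st,_=cv2.connectedComponentsWithStats(m.astype(np.uint8));i=1+st[1:,4].argmax();q=P[l==i]
print(cv2.minAreaRect(q[:,:2].astype(np.float32)),st[i],np.percentile(q,[1,99],axis=0).round(),cv2.boxPoints(cv2.minAreaRect(q[:,:2].astype(np.float32))).round())
a=np.radians(-5.2);o=np.array([687.9,169.4]);u=np.array([np.cos(a),np.sin(a)])
# tip 10 mm before mouth: press x=-165 ; grip 146 behind
for px in (-180,): 
    g=o+u*(px-146); print('grip target',g); go([*g,320],np.pi+a)
E
```

```text
((520.14208984375, -40.372222900390625), (40.59061050415039, 158.9830322265625), 81.40672302246094) [ 261  217   96   60 2502] [[441. -66.  65.]
 [593. -15. 138.]] [[439. -49.]
 [596. -72.]
 [602. -32.]
 [445.  -8.]]
grip target [363.24168605 198.94622114]
t 4.15 pos [455.6 -28.7 305.3] rot [3.1416e+00 1.5000e-03 2.9878e+00] F [ 0.7 -0.4 -2.8] gap 17.6 50.0
turn/45deg [-0.      0.0019 -0.0802] shift/40 after turn [ 2.816  5.459 -0.367]
```

View pics/sc2.png

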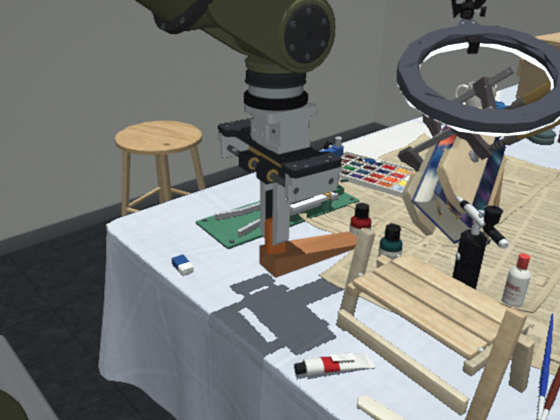

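The wedge is held level and lifted about 60 mm, with its thin end at (360,240), pointing straight ahead and clear of the bench. Next I carry it to the front of the mouth.

Request:
{"fn": "step_arm", "kwargs": {
  "increments": [
    [[0,0,-0.08,0,0,0,1],[0,0,0,0.47,0.91,0,1],[0,0,0,0.47,0.91,0,1],[0,0,0,0.47,0.91,0,1],[0,0,0,0.47,0.91,0,1]]
  ]
}}

```text
clock: 4.65
eef_pos: [392.9, 124.2, 303.7]
eef_rot: [-3.141, -0.002, 3.05]
wrist_force: [1.6, 0.9, -2.4]
finger_gap: 17.9
finger_force: 50.0
```

Request:
{"fn": "step_arm", "kwargs": {
  "increments": [
    [[0,0,0,0.47,0.91,0,1],[0,0,0,0.47,0.91,0.3,1],[0,0,0,0,0,0.6,1],[0,0,0,0,0,0,1],[0,0,0,0,0,0,1]]
  ]
}}

```text
clock: 5.15
eef_pos: [363.2, 198.7, 268.5]
eef_rot: [-3.141, -0.002, 3.05]
wrist_force: [-0.4, -1.1, -1.6]
finger_gap: 17.8
finger_force: 50.0
```

```bash
cat > m3.py <<'E'
from h import *
import sys
a=np.radians(-5.2);o=np.array([687.9,169.4])
go([*(o+np.array([np.cos(a),np.sin(a)])*(-180-146)),270],np.pi+a)
for n in('scene','wrist'):
    c=grab(n,n+sys.argv[1]);P=pts(c); h=cv2.cvtColor(c['frame'],cv2.COLOR_RGB2HSV).astype(int); H,S,V=h[...,0],h[...,1],h[...,2]
    ok=c['range_z']>0
    m=ok&(H>4)&(H<16)&(S>120)&(P[...,0]<660)&(P[...,1]>100)&(P[...,1]<260)&(P[...,0]>300)&(P[...,2]>8)
    k,l,st,_=cv2.connectedComponentsWithStats(m.astype(np.uint8));i=1+st[1:,4].argmax();q=P[l==i]
    r=cv2.minAreaRect(q[:,:2].astype(np.float32))
    print(n,'wedge',r,np.percentile(q,[1,99],axis=0).round().tolist(),cv2.boxPoints(r).round(1).tolist())
    m=(H>60)&(H<95)&(S>80)&ok&(abs(P[...,2]-6)<5)&(P[...,1]>60)&(P[...,0]<830)&(P[...,0]>450)
    k,l,st,ce=cv2.connectedComponentsWithStats(cv2.dilate(m.astype(np.uint8),np.ones((9,9)))); i=1+st[1:,4].argmax()
    q=P[m&(l==i)]; r=cv2.minAreaRect(q[:,:2].astype(np.float32)); print('plate',r,cv2.boxPoints(r).round(1).tolist())
    # rails: grey, z 14-21
    m=ok&(abs(P[...,2]-17.5)<2.5)&(S<70)&(P[...,0]>500)&(P[...,0]<640)&(P[...,1]>110)&(P[...,1]<240)
    R2=np.array([[np.cos(a),np.sin(a)],[-np.sin(a),np.cos(a)]]); q=(P[m][:,:2]-o)@R2.T
    for lo in range(-155,-60,15):
        s=q[(q[:,0]>lo)&(q[:,0]<lo+15)]
        L=s[s[:,1]>0][:,1];Rr=s[s[:,1]<0][:,1]
        print(lo,[np.percentile(t,[5,95]).round(1).tolist() if len(t)>5 else None for t in(Rr,L)])
E
python3 m3.py 3
```

```text
t 5.15 pos [363.2 198.7 268.5] rot [-3.1405e+00 -1.8000e-03  3.0505e+00] F [-0.4 -1.1 -1.6] gap 17.8 50.0
turn/45deg [-0.0014 -0.0023 -0.0005] shift/40 after turn [-0.001  0.006 -0.036]
scene wedge ((427.139892578125, 189.51513671875), (40.82029724121094, 159.45303344726562), 84.66230773925781) [[348.0, 167.0, 25.0], [502.0, 209.0, 97.0]] [[345.8999938964844, 176.60000610351562], [504.6000061035156, 161.8000030517578], [508.3999938964844, 202.39999389648438], [349.70001220703125, 217.3000030517578]]
plate ((650.3973388671875, 171.598388671875), (107.75370025634766, 305.0244445800781), 85.12418365478516) [[493.8999938964844, 130.89999389648438], [797.7999877929688, 105.0], [806.9000244140625, 212.3000030517578], [503.0, 238.1999969482422]]
-155 [[-39.1, -32.0], [32.4, 42.0]]
-140 [[-34.2, -25.6], [27.8, 37.3]]
-125 [[-30.7, -24.3], [25.8, 34.0]]
-110 [[-28.8, -22.5], [24.9, 31.7]]
-95 [[-28.6, -22.3], [23.6, 31.2]]
-80 [[-28.6, -22.6], [23.6, 31.1]]
-65 [[-28.1, -21.9], [24.3, 32.8]]
wrist wedge ((381.4735107421875, 196.57704162597656), (39.56196975708008, 92.7526626586914), 83.38907623291016) [[350.0, 180.0, 31.0], [427.0, 218.0, 126.0]] [[333.1000061035156, 182.3000030517578], [425.29998779296875, 171.60000610351562], [429.79998779296875, 210.89999389648438], [337.70001220703125, 221.60000610351562]]
plate ((514.2737426757812, 158.53256225585938), (5.2443108558654785, 29.06500816345215), 81.63243103027344) [[499.5, 158.10000610351562], [528.2999877929688, 153.8000030517578], [529.0, 159.0], [500.29998779296875, 163.1999969482422]]
-155 [None, None]
-140 [None, None]
-125 [None, None]
-110 [None, None]
-95 [None, None]
-80 [None, None]
-65 [None, None]
```

Request:
{"fn": "step_arm", "kwargs": {
  "increments": [
    [[0,0,0,0,0.09,0.2,1],[0,0,0,-0.2,0,0.15,1],[0,0,0,-0.3,0,0.03,1],[0,0,0,-0.3,0,0,1],[0,0,0,-0.3,0,0,1]]
  ]
}}

```text
clock: 5.75
eef_pos: [408.7, 198.4, 253.9]
eef_rot: [3.142, 0.0, 3.05]
wrist_force: [-0.4, 0.0, -2.6]
finger_gap: 18.0
finger_force: 50.0
```

Request:
{"fn": "step_arm", "kwargs": {
  "increments": [
    [[0,0,0,-0.3,0,0,1],[0,0,0,-0.3,0,0,1],[0,0,0,0,0,0.04,1],[0,0,0,0,0,0.0,1],[0,0,0,0,0,0,1]]
  ]
}}

```text
clock: 6.25
eef_pos: [430.8, 196.4, 252.1]
eef_rot: [-3.141, -0.0, 3.051]
wrist_force: [0.4, 1.1, -2.2]
finger_gap: 17.8
finger_force: 50.0
```

```bash
python3 m3.py 4|grep -v wrist
```

```text
t 6.25 pos [430.8 196.4 252.1] rot [-3.1414e+00 -5.0000e-04  3.0509e+00] F [ 0.4  1.1 -2.2] gap 17.8 50.0
turn/45deg [-0.0003 -0.0006  0.0001] shift/40 after turn [ 1.689 -0.091 -0.447]
scene wedge ((494.2127685546875, 188.5763397216797), (41.37084197998047, 158.40847778320312), 86.59644317626953) [[416.0, 166.0, 9.0], [570.0, 209.0, 82.0]] [[413.8999938964844, 172.60000610351562], [572.0, 163.1999969482422], [574.5, 204.5], [416.3999938964844, 213.89999389648438]]
plate ((648.5322265625, 158.29898071289062), (81.63800811767578, 305.0985107421875), 85.45741271972656) [[493.20001220703125, 129.6999969482422], [797.4000244140625, 105.5], [803.7999877929688, 186.89999389648438], [499.70001220703125, 211.10000610351562]]
-155 [[-38.3, -30.2], [31.6, 40.1]]
-140 [[-35.0, -26.6], [30.1, 37.4]]
-125 [[-31.0, -23.3], [26.0, 33.9]]
-110 [[-30.2, -21.3], [24.5, 33.0]]
-95 [[-29.2, -21.8], [24.5, 31.3]]
-80 [[-28.4, -21.4], [23.6, 30.9]]
-65 [[-28.2, -19.8], [24.8, 30.8]]
plate ((563.4766845703125, 160.04977416992188), (4.753592014312744, 33.857208251953125), 82.85052490234375) [[546.4000244140625, 159.8000030517578], [580.0, 155.60000610351562], [580.5999755859375, 160.3000030517578], [547.0, 164.5]]
-155 [None, None]
-140 [None, None]
-125 [None, [26.7, 29.2]]
-110 [None, None]
-95 [None, None]
-80 [None, None]
-65 [None, None]
```

View pics/scene4.png

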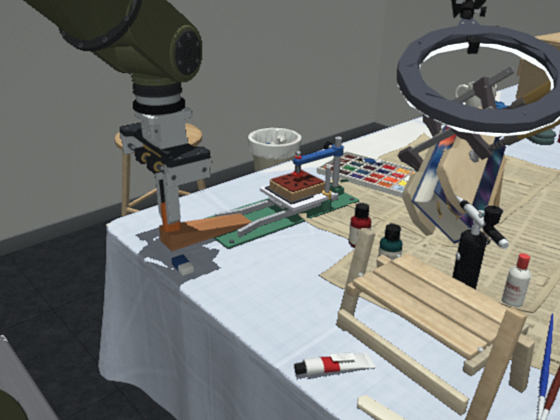

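The thin end is in the mouth at about (250,215), between the rails, and everything else is undisturbed. I'll lower it onto the floor and feed it forward.

Request:
{"fn": "step_arm", "kwargs": {
  "increments": [
    [[0,0,0,-0.1,0,0.03,1],[0,0,0,-0.15,0,0,1],[0,0,0,-0.15,0,0,1],[0,0,0,0,0,0,1],[0,0,0,0,0,0,1]]
  ]
}}

```text
clock: 6.85
eef_pos: [447.3, 194.9, 251.0]
eef_rot: [-3.142, 0.0, 3.05]
wrist_force: [1.5, -1.8, -1.3]
finger_gap: 17.4
finger_force: 50.0
```

Request:
{"fn": "step_arm", "kwargs": {
  "increments": [
    [[0,0,0,0,0,0.02,1],[0,0,0,-0.1,0,0,1],[0,0,0,-0.1,0,0,1],[0,0,0,0,0,0,1],[0,0,0,0,0,0,1]]
  ]
}}

```text
clock: 7.35
eef_pos: [455.3, 194.3, 250.8]
eef_rot: [3.141, 0.001, 3.051]
wrist_force: [-0.5, -2.7, 5.2]
finger_gap: 17.8
finger_force: 50.0
```

Request:
{"fn": "step_arm", "kwargs": {
  "increments": [
    [[0,0,0,-0.25,-0.012,-0.008,1],[0,0,0,-0.25,0,0,1],[0,0,0,-0.25,0,0,1],[0,0,0,-0.25,0,0,1],[0,0,0,0,0,0,1]]
  ]
}}

```text
clock: 7.85
eef_pos: [496.0, 190.0, 251.0]
eef_rot: [3.141, 0.002, 3.05]
wrist_force: [3.2, -3.1, 3.9]
finger_gap: 17.7
finger_force: 50.0
```

Request:
{"fn": "step_arm", "kwargs": {
  "increments": [
    [[0,0,0,-0.2,0,0,1],[0,0,0,-0.2,0,0,1],[0,0,0,-0.2,0,0,1],[0,0,0,0,0,0,1],[0,0,0,0,0,0,1]]
  ]
}}

```text
clock: 8.35
eef_pos: [519.3, 187.8, 251.1]
eef_rot: [3.141, 0.002, 3.051]
wrist_force: [3.2, -3.6, 4.0]
finger_gap: 17.9
finger_force: 50.0
```

Request:
{"fn": "step_arm", "kwargs": {
  "increments": [
    [[0,0,0,-0.2,0,0,1],[0,0,0,-0.15,0,0,1],[0,0,0,0,0,0,1],[0,0,0,0,0,0,1]]
  ]
}}

```text
clock: 8.75
eef_pos: [533.1, 186.5, 251.0]
eef_rot: [-3.142, 0.001, 3.051]
wrist_force: [2.8, -4.7, 6.7]
finger_gap: 17.5
finger_force: 50.0
```

```bash
python3 - <<'E'
from h import *
a=grab('scene','sc5');b=grab('side','sd5')
f=a['frame'][120:240,190:370,::-1];g=b['frame'][160:250,230:400,::-1]
A=cv2.resize(f,None,fx=4,fy=4,interpolation=cv2.INTER_CUBIC)[:300,160:]
A=cv2.resize(f[20:90,80:170],(560,435),interpolation=cv2.INTER_CUBIC)
cv2.imwrite('pics/c5.png',A)
c=a;P=pts(c); h=cv2.cvtColor(c['frame'],cv2.COLOR_RGB2HSV).astype(int)
for v in range(146,196,2): print(v,[(int(P[v,u,2]),int(P[v,u,1]),*h[v,u]) for u in (294,297,300)])
E
```

```text
146 [(-453, 1270, np.int64(68), np.int64(8), np.int64(123)), (-458, 1270, np.int64(68), np.int64(9), np.int64(115)), (-675, 1667, np.int64(90), np.int64(15), np.int64(66))]
148 [(-467, 1277, np.int64(60), np.int64(6), np.int64(124)), (-473, 1278, np.int64(60), np.int64(7), np.int64(114)), (-695, 1681, np.int64(90), np.int64(21), np.int64(60))]
150 [(-478, 1278, np.int64(60), np.int64(10), np.int64(125)), (-491, 1292, np.int64(53), np.int64(9), np.int64(117)), (-709, 1683, np.int64(100), np.int64(14), np.int64(56))]
152 [(-491, 1283, np.int64(68), np.int64(8), np.int64(125)), (112, 170, np.int64(103), np.int64(13), np.int64(171)), (-715, 1670, np.int64(103), np.int64(15), np.int64(123))]
154 [(-498, 1276, np.int64(73), np.int64(14), np.int64(125)), (109, 170, np.int64(100), np.int64(32), np.int64(97)), (-727, 1668, np.int64(98), np.int64(14), np.int64(74))]
156 [(-523, 1302, np.int64(20), np.int64(41), np.int64(93)), (105, 170, np.int64(0), np.int64(103), np.int64(131)), (105, 166, np.int64(0), np.int64(181), np.int64(178))]
158 [(99, 176, np.int64(109), np.int64(114), np.int64(114)),
[... 2405 characters left out ...]
t64(4), np.int64(162), np.int64(118))]
188 [(58, 145, np.int64(4), np.int64(161), np.int64(119)), (59, 141, np.int64(3), np.int64(159), np.int64(120)), (57, 140, np.int64(3), np.int64(164), np.int64(92))]
190 [(56, 142, np.int64(4), np.int64(169), np.int64(89)), (54, 141, np.int64(11), np.int64(113), np.int64(95)), (54, 137, np.int64(17), np.int64(97), np.int64(129))]
192 [(53, 140, np.int64(16), np.int64(98), np.int64(130)), (52, 139, np.int64(16), np.int64(90), np.int64(124)), (51, 137, np.int64(17), np.int64(94), np.int64(98))]
194 [(49, 141, np.int64(18), np.int64(97), np.int64(97)), (48, 139, np.int64(17), np.int64(94), np.int64(95)), (46, 138, np.int64(17), np.int64(98), np.int64(94))]
```

View pics/c5.png

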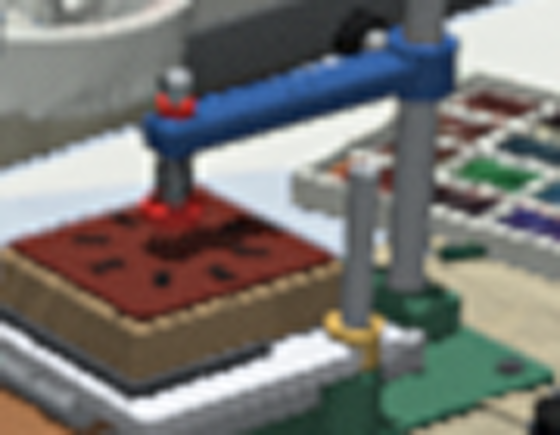

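The crop shows the red foot at (175,205), hovering some 8 mm over the block, and a red collar above the blue arm at (175,95). I'll drive in while watching the force.

Request:
{"fn": "step_arm", "kwargs": {
  "increments": [
    [[0,0,0,-0.1,-0.015,-0.005,1],[0,0,0,-0.1,0,0,1],[0,0,0,0,0,0,1]]
  ]
}}

```text
clock: 9.15
eef_pos: [540.8, 185.5, 251.0]
eef_rot: [3.141, -0.0, 3.051]
wrist_force: [-0.8, -0.2, 6.1]
finger_gap: 17.7
finger_force: 50.0
```

Request:
{"fn": "step_arm", "kwargs": {
  "increments": [
    [[0,0,0,-0.1,0,0,1],[0,0,0,-0.1,0,0,1],[0,0,0,0,0,0,1]]
  ]
}}

```text
clock: 9.45
eef_pos: [548.5, 184.9, 251.1]
eef_rot: [3.142, -0.001, 3.051]
wrist_force: [-5.8, -1.2, 9.4]
finger_gap: 17.8
finger_force: 50.0
```

Request:
{"fn": "step_arm", "kwargs": {
  "increments": [
    [[0,0,0,-0.1,0,0,1],[0,0,0,-0.1,0,0,1],[0,0,0,0,0,0,1]]
  ]
}}

```text
clock: 9.75
eef_pos: [556.4, 184.2, 251.1]
eef_rot: [3.142, -0.001, 3.051]
wrist_force: [-6.0, -0.9, 9.4]
finger_gap: 17.6
finger_force: 50.0
```

Request:
{"fn": "step_arm", "kwargs": {
  "increments": [
    [[0,0,0,-0.1,0,0,1],[0,0,0,-0.1,0,0,1],[0,0,0,0,0,0,1]]
  ]
}}

```text
clock: 10.05
eef_pos: [564.4, 183.4, 251.1]
eef_rot: [3.142, -0.001, 3.051]
wrist_force: [-6.7, -0.1, 8.5]
finger_gap: 17.4
finger_force: 50.0
```

Request:
{"fn": "step_arm", "kwargs": {
  "increments": [
    [[0,0,0,-0.1,0,0,1],[0,0,0,-0.05,0,0,1],[0,0,0,0,0,0,1]]
  ]
}}

```text
clock: 10.35
eef_pos: [570.2, 182.9, 251.0]
eef_rot: [-3.141, -0.002, 3.051]
wrist_force: [-9.2, -1.5, 10.2]
finger_gap: 17.8
finger_force: 50.0
```

Request:
{"fn": "step_arm", "kwargs": {
  "increments": [
    [[0,0,0,-0.1,0,0,1],[0,0,0,-0.05,0,0,1],[0,0,0,0,0,0,1]]
  ]
}}

```text
clock: 10.65
eef_pos: [576.2, 182.4, 251.0]
eef_rot: [-3.142, -0.002, 3.051]
wrist_force: [-8.8, -0.9, 9.9]
finger_gap: 17.2
finger_force: 50.0
```

Request:
{"fn": "step_arm", "kwargs": {
  "increments": [
    [[0,0,0,-0.1,0,0,1],[0,0,0,0,0,0,1],[0,0,0,0,0,0,1]]
  ]
}}

```text
clock: 10.95
eef_pos: [580.2, 182.0, 251.1]
eef_rot: [3.142, -0.001, 3.051]
wrist_force: [-5.7, -0.9, 9.1]
finger_gap: 17.5
finger_force: 50.0
```

Request:
{"fn": "step_arm", "kwargs": {
  "increments": [
    [[0,0,0,-0.1,0,0,1],[0,0,0,0,0,0,1],[0,0,0,0,0,0,1]]
  ]
}}

```text
clock: 11.25
eef_pos: [584.2, 181.6, 251.0]
eef_rot: [-3.142, -0.001, 3.051]
wrist_force: [-6.5, -0.7, 8.2]
finger_gap: 17.6
finger_force: 50.0
```

Request:
{"fn": "step_arm", "kwargs": {
  "increments": [
    [[0,0,0,-0.05,0,0,1],[0,0,0,0,0,0,1]]
  ]
}}

```text
clock: 11.45
eef_pos: [586.1, 181.5, 251.0]
eef_rot: [-3.141, -0.002, 3.051]
wrist_force: [-9.2, -0.8, 10.6]
finger_gap: 17.5
finger_force: 50.0
```

Request:
{"fn": "step_arm", "kwargs": {
  "increments": [
    [[0,0,0,-0.05,0,0,1],[0,0,0,0,0,0,1]]
  ]
}}

```text
clock: 11.65
eef_pos: [588.1, 181.3, 251.1]
eef_rot: [-3.141, -0.002, 3.051]
wrist_force: [-9.2, -1.1, 9.1]
finger_gap: 17.5
finger_force: 50.0
```

Request:
{"fn": "step_arm", "kwargs": {
  "increments": [
    [[0,0,0,-0.05,0,0,1],[0,0,0,0,0,0,1]]
  ]
}}

```text
clock: 11.85
eef_pos: [590.1, 181.1, 251.0]
eef_rot: [-3.141, -0.002, 3.051]
wrist_force: [-9.1, -1.6, 9.2]
finger_gap: 17.7
finger_force: 50.0
```

Request:
{"fn": "step_arm", "kwargs": {
  "increments": [
    [[0,0,0,-0.05,0,0,1],[0,0,0,0,0,0,1]]
  ]
}}

```text
clock: 12.05
eef_pos: [592.0, 181.0, 251.1]
eef_rot: [-3.141, -0.002, 3.051]
wrist_force: [-8.6, -1.3, 10.1]
finger_gap: 17.8
finger_force: 50.0
```

```bash
cat > g.py <<'E'
from h import *
import sys
go([590,180,251],np.pi-.0908)
c=grab('scene','sc'+sys.argv[1]);P=pts(c)
for t in('sc5','sc'+sys.argv[1]):
    c=dict(np.load(t+'.npz'));P=pts(c)
    b=c['range_z'][174:190,270:322]
    q=P[176:192,268:325].reshape(-1,3); q=q[(q[:,0]>645)&(q[:,0]<725)&(q[:,1]>140)&(q[:,1]<160)&(q[:,2]>52)]
    print(t,'block top',np.median(q[:,2]).round(2),len(q))
    h=cv2.cvtColor(c['frame'],cv2.COLOR_RGB2HSV).astype(int)
    print([tuple(map(int,(v,P[v,297,2],P[v,297,1],*h[v,297]))) for v in range(148,182)])
E
python3 g.py 6
```

```text
t 12.05 pos [592.  181.  251.1] rot [-3.1415e+00 -1.9000e-03  3.0514e+00] F [-8.6 -1.3 10.1] gap 17.8 50.0
turn/45deg [-0.0002 -0.0024  0.0008] shift/40 after turn [ 0.049 -0.028  0.001]
sc5 block top 58.03 220
[(148, -473, 1278, 60, 7, 114), (149, -483, 1287, 60, 9, 110), (150, -491, 1292, 53, 9, 117), (151, 112, 175, 95, 10, 157), (152, 112, 170, 103, 13, 171), (153, 109, 172, 101, 16, 127), (154, 109, 170, 100, 32, 97), (155, 106, 171, 105, 5, 96), (156, 105, 170, 0, 103, 131), (157, 105, 166, 1, 185, 135), (158, 101, 169, 175, 190, 110), (159, 99, 170, 116, 116, 138), (160, 99, 166, 107, 173, 159), (161, 97, 165, 108, 169, 122), (162, 95, 166, 108, 170, 87), (163, 94, 164, 108, 174, 82), (164, 91, 165, 108, 181, 83), (165, 89, 166, 108, 112, 75), (166, 85, 169, 107, 27, 66), (167, 85, 166, 100, 23, 68), (168, 80, 171, 96, 17, 73), (169, 77, 172, 102, 18, 71), (170, 77, 169, 99, 25, 72), (171, 76, 168, 100, 31, 73), (172, 72, 170, 0, 73, 80), (173, 72, 167, 0, 159, 104), (174, 73, 163, 0, 196, 120), (175, 70, 163, 1, 196, 126), (176, 68, 164, 1, 193, 120), (177, 57, 179, 2, 169, 1
[... 447 characters left out ...]
(158, 102, 168, 176, 183, 110), (159, 100, 168, 117, 114, 139), (160, 99, 165, 107, 174, 160), (161, 97, 167, 108, 171, 122), (162, 96, 165, 107, 168, 88), (163, 94, 165, 108, 178, 83), (164, 92, 165, 108, 171, 85), (165, 90, 165, 109, 107, 76), (166, 86, 168, 107, 33, 69), (167, 84, 168, 100, 22, 71), (168, 80, 170, 99, 23, 76), (169, 79, 169, 95, 20, 75), (170, 77, 169, 98, 28, 73), (171, 76, 168, 93, 35, 72), (172, 73, 169, 178, 77, 83), (173, 73, 166, 1, 157, 107), (174, 71, 166, 1, 195, 123), (175, 70, 164, 0, 193, 128), (176, 68, 164, 1, 198, 108), (177, 66, 165, 2, 183, 74), (178, 66, 161, 3, 166, 97), (179, 66, 158, 3, 143, 98), (180, 67, 153, 3, 141, 85), (181, 68, 149, 3, 144, 99)]
```

Request:
{"fn": "step_arm", "kwargs": {
  "increments": [
    [[0,0,0,-0.05,0,0,1],[0,0,0,0,0,0,1]]
  ]
}}

```text
clock: 12.3
eef_pos: [594.0, 180.8, 251.0]
eef_rot: [-3.141, -0.002, 3.051]
wrist_force: [-9.6, -2.1, 9.5]
finger_gap: 17.8
finger_force: 50.0
```

Request:
{"fn": "step_arm", "kwargs": {
  "increments": [
    [[0,0,0,-0.05,0,0,1],[0,0,0,0,0,0,1]]
  ]
}}

```text
clock: 12.5
eef_pos: [596.0, 180.6, 251.0]
eef_rot: [-3.141, -0.002, 3.051]
wrist_force: [-9.7, -0.9, 9.7]
finger_gap: 17.6
finger_force: 50.0
```

Request:
{"fn": "step_arm", "kwargs": {
  "increments": [
    [[0,0,0,-0.05,0,0,1],[0,0,0,0,0,0,1]]
  ]
}}

```text
clock: 12.7
eef_pos: [598.0, 180.4, 251.0]
eef_rot: [-3.141, -0.002, 3.051]
wrist_force: [-11.4, -1.2, 10.6]
finger_gap: 17.5
finger_force: 50.0
```

Request:
{"fn": "step_arm", "kwargs": {
  "increments": [
    [[0,0,0,-0.05,0,0,1],[0,0,0,0,0,0,1]]
  ]
}}

```text
clock: 12.9
eef_pos: [599.9, 180.3, 251.0]
eef_rot: [-3.141, -0.003, 3.051]
wrist_force: [-11.5, -1.3, 12.2]
finger_gap: 17.6
finger_force: 50.0
```

```bash
python3 g.py 7 | grep -A1 -E '^t|sc7'
```

```text
t 12.9 pos [599.9 180.3 251. ] rot [-3.1413e+00 -2.6000e-03  3.0514e+00] F [-11.5  -1.3  12.2] gap 17.6 50.0
turn/45deg [-0.0003 -0.0033  0.0008] shift/40 after turn [ 0.245 -0.029  0.001]
sc5 block top 58.03 220
--
sc7 block top 67.15 236
[(148, 158, 100, 102, 14, 88), (149, 156, 100, 90, 14, 111), (150, 155, 99, 96, 11, 117), (151, 153, 100, 95, 13, 115), (152, 151, 100, 98, 9, 113), (153, 150, 99, 90, 16, 111), (154, 109, 170, 93, 30, 102), (155, 106, 172, 168, 13, 101), (156, 105, 170, 0, 148, 177), (157, 102, 170, 1, 202, 167), (158, 102, 168, 174, 147, 106), (159, 100, 167, 111, 139, 141), (160, 100, 164, 107, 173, 162), (161, 97, 166, 108, 176, 122), (162, 96, 165, 108, 166, 89), (163, 93, 165, 107, 167, 84), (164, 92, 165, 108, 179, 84), (165, 90, 164, 109, 137, 67), (166, 84, 171, 107, 40, 57), (167, 84, 167, 105, 15, 70), (168, 83, 166, 102, 18, 72), (169, 80, 168, 107, 25, 71), (170, 76, 170, 98, 27, 76), (171, 77, 167, 96, 33, 77), (172, 73, 169, 178, 96, 85), (173, 73, 166, 0, 181, 107), (174, 71, 165, 1, 201, 123), (175, 70, 164, 1, 198, 126), (176, 67, 166, 0, 183, 96), (177, 68, 160, 4, 167, 101), (178, 66, 161, 4, 154, 104), (179, 68, 154, 3, 142, 79), (180, 67, 153, 4, 151, 83), (181, 68, 148, 3, 162, 110)]
```

Request:
{"fn": "step_arm", "kwargs": {
  "increments": [
    [[0,0,0,-0.05,0,0,1],[0,0,0,0,0,0,1]]
  ]
}}

```text
clock: 13.15
eef_pos: [601.8, 180.1, 251.0]
eef_rot: [-3.141, -0.003, 3.051]
wrist_force: [-14.7, -1.2, 12.7]
finger_gap: 18.0
finger_force: 50.0
```

Request:
{"fn": "step_arm", "kwargs": {
  "increments": [
    [[0,0,0,-0.05,0,0,1],[0,0,0,0,0,0,1]]
  ]
}}

```text
clock: 13.35
eef_pos: [603.7, 180.0, 251.0]
eef_rot: [-3.141, -0.003, 3.051]
wrist_force: [-16.2, -2.0, 13.3]
finger_gap: 17.5
finger_force: 50.0
```

Request:
{"fn": "step_arm", "kwargs": {
  "increments": [
    [[0,0,0,-0.05,0,0,1],[0,0,0,0,0,0,1]]
  ]
}}

```text
clock: 13.55
eef_pos: [605.6, 179.8, 251.0]
eef_rot: [-3.141, -0.004, 3.051]
wrist_force: [-17.2, -0.8, 13.8]
finger_gap: 17.9
finger_force: 50.0
```

```bash
python3 g.py 8 | grep -A1 -E '^t|sc8'; python3 - <<'E'
import cv2
import numpy as np
a=[cv2.resize(cv2.imread(f'pics/{n}.png')[140:190,275:325],(390,390),interpolation=cv2.INTER_NEAREST) for n in('sc5','sc8')]
cv2.imwrite('pics/c8.png',np.hstack(a))
E
```

```text
t 13.55 pos [605.6 179.8 251. ] rot [-3.1411 -0.004   3.0515] F [-17.2  -0.8  13.8] gap 17.9 50.0
turn/45deg [-0.0007 -0.005   0.0009] shift/40 after turn [ 0.388 -0.03   0.001]
sc5 block top 58.03 220
--
sc8 block top 67.91 241
[(148, 158, 100, 84, 11, 113), (149, 156, 100, 95, 13, 118), (150, 153, 102, 96, 11, 117), (151, 153, 99, 90, 9, 116), (152, 151, 101, 99, 15, 117), (153, 150, 99, 93, 20, 113), (154, 109, 170, 97, 22, 104), (155, 106, 171, 0, 68, 112), (156, 106, 168, 0, 168, 152), (157, 105, 167, 1, 208, 145), (158, 100, 171, 171, 111, 99), (159, 100, 168, 109, 147, 144), (160, 99, 166, 107, 174, 160), (161, 98, 165, 108, 172, 123), (162, 96, 164, 108, 171, 88), (163, 93, 166, 107, 170, 84), (164, 92, 165, 108, 171, 85), (165, 89, 167, 109, 110, 74), (166, 86, 168, 105, 42, 73), (167, 83, 169, 108, 19, 66), (168, 81, 170, 100, 22, 70), (169, 80, 167, 97, 31, 74), (170, 77, 169, 99, 32, 80), (171, 75, 169, 168, 17, 77), (172, 74, 168, 1, 129, 95), (173, 74, 164, 0, 190, 122), (174, 73, 163, 1, 195, 131), (175, 69, 166, 1, 205, 122), (176, 69, 163, 1, 181, 89), (177, 69, 159, 4, 161, 98), (178, 68, 158, 4, 152, 97), (179, 70, 152, 3, 142, 86), (180, 68, 151, 3, 152, 97), (181, 69, 146, 3, 157, 115)]
```

View pics/c8.png

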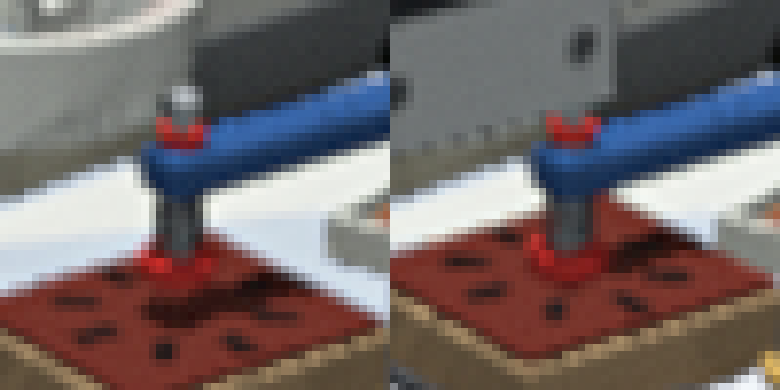

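The collar above the arm has come off by about 1 mm, and the block is firm against the foot. Force, geometry and depth agree on 1.05 to 1.35 mm, so I'll nudge it a little more and let go.

Request:
{"fn": "step_arm", "kwargs": {
  "increments": [
    [[0,0,0,-0.04,0,0,1],[0,0,0,0,0,0,1],[0,0,0,0,0,0,1]]
  ]
}}

```text
clock: 13.9
eef_pos: [607.0, 179.7, 251.0]
eef_rot: [-3.141, -0.004, 3.052]
wrist_force: [-19.3, -1.5, 15.3]
finger_gap: 18.2
finger_force: 50.0
```

Request:
{"fn": "step_arm", "kwargs": {
  "increments": [
    [[0,0,0,0,0,0,-0.4],[0,0,0,0,0,0,-0.4],[0,0,0,0,0,0,-0.4],[0,0,0,0,0,0,-0.4],[0,0,0,0,0,0,-0.4]]
  ]
}}

```text
clock: 14.4
eef_pos: [608.0, 179.2, 250.6]
eef_rot: [3.142, -0.0, 3.051]
wrist_force: [0.1, -0.7, 0.3]
finger_gap: 54.2
finger_force: 0.0
```

```bash
python3 g.py 9 | grep -A1 -E '^t|sc9'
```

```text
t 14.4 pos [608.  179.2 250.6] rot [ 3.1416e+00 -1.0000e-04  3.0507e+00] F [ 0.1 -0.7  0.3] gap 54.2 0.0
turn/45deg [ 0.     -0.0001 -0.0001] shift/40 after turn [ 0.449 -0.021 -0.009]
sc5 block top 58.03 220
--
sc9 block top 68.05 238
[(148, 159, 98, 95, 13, 116), (149, 157, 99, 84, 11, 117), (150, 155, 98, 100, 13, 118), (151, 154, 97, 90, 9, 115), (152, 152, 98, 95, 13, 116), (153, 151, 97, 93, 22, 117), (154, 108, 170, 100, 14, 109), (155, 107, 170, 0, 99, 139), (156, 105, 169, 0, 171, 157), (157, 104, 168, 1, 204, 136), (158, 100, 171, 168, 87, 97), (159, 101, 166, 108, 145, 148), (160, 99, 165, 108, 170, 162), (161, 97, 166, 108, 168, 123), (162, 95, 166, 108, 167, 90), (163, 93, 166, 108, 176, 84), (164, 92, 164, 108, 169, 86), (165, 89, 166, 108, 107, 79), (166, 86, 168, 105, 41, 74), (167, 83, 169, 98, 13, 81), (168, 80, 171, 95, 19, 79), (169, 80, 168, 99, 25, 71), (170, 78, 168, 98, 36, 77), (171, 73, 172, 0, 7, 75), (172, 75, 166, 1, 134, 93), (173, 74, 165, 0, 190, 125), (174, 74, 161, 1, 195, 131), (175, 69, 166, 0, 190, 114), (176, 70, 162, 2, 188, 76), (177, 68, 160, 4, 150, 80), (178, 69, 156, 3, 138, 70), (179, 68, 155, 4, 139, 75), (180, 68, 152, 4, 156, 98), (181, 68, 148, 4, 160, 115)]
```

Request:
{"fn": "step_arm", "kwargs": {
  "increments": [
    [[0,0,0,0,0,-0.5,-0.4],[0,0,0,0,0,-0.8,-0.4],[0,0,0,0,0,-0.8,-0.4],[0,0,0,0.5,0,-0.5,-0.4],[0,0,0,0,0,0,-0.4]]
  ]
}}

```text
clock: 14.95
eef_pos: [587.2, 181.3, 358.0]
eef_rot: [3.14, 0.004, 3.051]
wrist_force: [0.9, -0.0, 0.3]
finger_gap: 65.7
finger_force: 0.0
```

```bash
python3 - <<'E'
from h import *
import subprocess
c=grab('scene','sc10');P=pts(c)
print(manip.read_state()['eef_pos'])
def shift(n,box):
    y0,y1,x0,x1=box
    A=cv2.imread('pics/sc6.png').astype(np.float32);B=cv2.imread(f'pics/{n}.png').astype(np.float32)
    f=lambda I:(I[...,2]-I[...,1])[y0:y1,x0:x1]
    a=f(A);b=f(B);best=min(((np.abs(cv2.warpAffine(a,np.float32([[1,0,0],[0,1,-s]]),(x1-x0,y1-y0))-b)[2:-2].mean(),s) for s in np.arange(0,2,.05)))
    return best
print({n:shift(n,(150,160,288,306)) for n in('sc8','sc9','sc10')}, 'mm/px ~2.05')
q=P[176:192,268:325].reshape(-1,3); q=q[(q[:,0]>645)&(q[:,0]<725)&(q[:,1]>140)&(q[:,1]<160)&(q[:,2]>52)];print(np.median(q[:,2]))
E
```

```text
[587.71150964 181.16826112 356.03740174]
{'sc8': (np.float32(4.6371527), np.float64(0.4)), 'sc9': (np.float32(5.484954), np.float64(0.55)), 'sc10': (np.float32(5.7725697), np.float64(0.6000000000000001))} mm/px ~2.05
68.05682001657547
```

View pics/sc10.png

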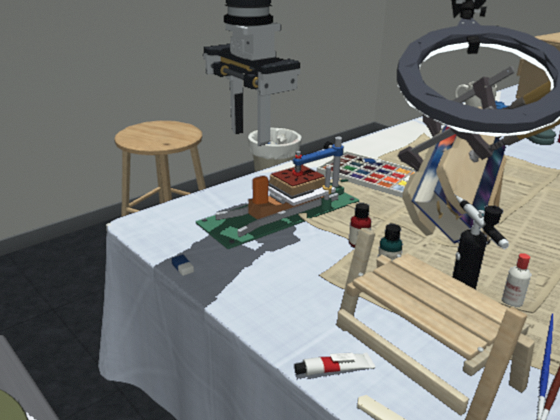

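The wedge stands in the slot with its grip at (260,190) and the gripper is clear. The block holds the foot up by about 1.2 to 1.4 mm, and the bottles and eraser haven't moved.

```bash
python3 -c "
from cell import workorder
print(workorder.sign_off())"
```

```text
the job is handed in; nothing more can be done
None
```

The job is handed in: the wedge alone holds the block up against the gauge foot, which is raised an estimated 1.2–1.4 mm, and the gripper is clear; the hand-in returned no verdict.

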